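# Spin the bearing test wheel and stop it with its peg at the pointer

### The job

Check the bearing of the small test wheel: flick it by hand so that it spins on its own, with nothing touching it, for a good second at no less than one turn in three seconds. Then, while it is still turning, brake it with a fingertip so that it ends standing still with its upright peg right at the pointer, and take the hand away. Use only light touches of the fingers: pinch and lift nothing, do not press or strike hard, do not shove the stand about, and leave the small things around it where they are.

Things in the scene. Friction and masses are not known exactly. Their poses are not given: they have to be found in the camera images.
- stand: bearing test stand, loose on the worktop (3 kg): grey square foot plate 150 x 150 mm, 16 mm high, with a round bearing housing and a dark pointer post. Origin under the plate's centre, on the wheel's axis, z up; its +y axis points from the axis to the pointer. Post 91 to 97 mm from the axis, 14 mm wide; the pointer on it is directed inward, tip 75 mm from the axis, top 59 mm above the worktop
- wheel (a joint): turn of the wheel about its upright axis, rad, no stops, counts on past full turns: 0 and multiples of 2 pi = peg at the pointer; grows anticlockwise seen from above. Free bearing: at 3 rad/s it loses about 0.15 to 0.3 rad/s each second; a touched wheel moves at once. May be spun either way. Starts at rest, the peg at least 1 rad from the pointer
- index_peg (a point): centre of the top of the only upright peg: round, dark, 12 mm in diameter, top 87 mm above the worktop, 26 mm tall above a flat dark arm (14 mm wide, top 61 mm above the worktop) that carries it over the wheel, 56 mm from the axis. It turns with the wheel, but the arm is sprung and damped: checked against a finger it gives up to about 8 mm along its path, does not bounce, and comes back within about 2 s
- wheel_hub (a point): centre of the wheel at the height of its upper face, 57 mm above the worktop. The wheel is a flat horizontal steel disc 140 mm in diameter, 10 mm thick, about 0.6 kg; on its flat face lie only the peg's arm, from the hub outward, its round boss on the hub (24 mm in diameter, 6 mm tall) and three small screw heads beside it
- pointer_mark (a point): where the centre of the peg's top must stand at the end: on the line from the wheel's axis to the pointer, 56 mm from the axis, 87 mm above the worktop (fixed to the stand)
- parts_pot: small screw-top pot, 42 mm in diameter, 20 mm tall, beside the stand on the side away from the pointer; bystander, origin under its centre
- pickup_valve: black spool-shaped valve 26 mm in diameter, 32 mm tall, left of the stand; bystander, origin under its centre
- tally_counter: hand counter 43 x 52 x 20 mm, bystander, origin under its centre
- oil_block: black block with four wells 26 x 88 x 16 mm, bystander, origin under its centre
- tweezers: steel tweezers 116 mm long, 10 mm tall, right of the stand; bystander
- pin_vice: pin vice 99 mm long, 9 mm tall, right of the stand; bystander
- bench_brush: small wooden-handled brush 125 mm long, 8 mm tall, right of the stand; bystander

How it is judged:
By the outcome, as a careful person would: the job done as asked, in the order asked, and still so for the second after the job is handed in, with the robot touching nothing.
It also fails if it takes over 45 s, if anything falls off the work surface, if the arm or the gripper's body presses on something with over 40 N, if the wrist force passes 120 N, or if a joint passes its speed limit or range.

### The arm

A 6-joint arm with a two-finger parallel gripper is mounted at the origin on a cart in front of the work surface, level with it; the furniture and walls round the work are solid. World frame = base frame: x ahead of the robot, y to its left, z up, the work surface at z = 0. Lengths are in mm, angles in degrees, forces in N, time in s.
With the tool pointing down it reaches from about 350 to 850 mm from the base axis. Payload 8.1 kg.
Tool frame: the origin (TCP) lies between the finger pads; the fingertips stand 22 mm ahead of it and the grasp point (between the pads) lies 3 mm ahead of it; z points along the fingers, y is the direction in which the jaws open and shut (so a half turn about z gives the same grasp; the last joint's range is limited). The gripper opens to 85 mm and grips with 20 to 120 N. Pads are 22 mm wide; open, the fingers measure 114 mm over their backs; the gripper's body (76 mm by 85 mm) begins 54 mm behind the grasp point. The pads swing forward as they close: fully open they stand 13 mm farther back than shut.
Start: joints at [70.394, 7.471, 85.268, -0, 87.261, -4.893], TCP at [152.37, 580.335, 253.292] pointing down, gripper open.
Joint ranges: [-169.43, 169.43], [-51.17, 129.36], [1.28, 143.12], [-76.62, 256.62], [0, 156.53], [-152.29, 152.29]. Speed limits (degrees/s): [136.94, 136.94, 159.86, 180, 180, 180].

### API

Orientations are given as [roll, pitch, yaw] about the fixed x, y, z axes, in that order (R = Rz(yaw) Ry(pitch) Rx(roll)).
In Python, from bench import r gives the robot as it stands.
- The arm moves only by the tool drive_tool, never from a script. Its argument "moves" is a list of rows, each a list of 2 entries, a list of its own where there are three numbers: the shift along the world's x, y, z in mm, then the turn about the world's z in degrees. A call has exactly 8 rows; each row is the pose to reach, as a shift and turn from the pose commanded when the call began; what a row does not reach only later rows make up. A row lasts 1/12 s, in which the tool goes at most 41.7 mm and 7.16 degrees, less where a joint would pass 70% of its speed; a pose out of reach is approached as far as the arm can. A call with a gripper value outside its range is refused whole. "fingers" is the finger opening in mm, from 0 to 85.4, set as the call begins (left out, the last holds). The fingers move at their own pace and stop on an object; "squeeze" is the grip in N (left out, the last holds). Time passes only in rows, so rows that repeat a pose let the fingers close, or fill a call up. It gives the time, the measured TCP pose, the force and the opening at its end, in the units of the state.
- r.sense(): the state, without advancing time (a new reading comes with each control period).
- r.snapshot(name): name is "scene" or "top"; returns a dict with "pixels" (400x640x3 uint8, red, green, blue), "camera_matrix" (3x3 intrinsics, pixels), "k1" (the pictures are not rectified: a ray, as slopes to the right and down, at radius r is drawn at 1 + k1 r^2 times it, then the intrinsics apply), "xyz" and "orientation" of the camera in the world. Camera axes: x right, y down, z forward; pixel columns grow to the right and rows downward; lengths in mm; the calibration is good to about 2 mm. A picture is of the moment at which its call begins. There is no depth.
- r.hand_in(): hands the job in, once; it reports no verdict.
The state is a dict: "time": time; "joint_pos": joint angles; "qd": joint speeds; "joint_efforts": joint torques, N m; "tool_pos": TCP position; "tcp_rot": TCP orientation; "ft_force": force on the tool from outside, world axes, zero at the start; "wrist_torque": the same for the moment, N m; "finger_gap": finger opening in mm.
Only numpy, scipy, OpenCV 4.12 (cv2) and the standard library are available. Lean on these libraries where they do the work, as an engineer would, in place of code of your own. Each camera call takes 0.05 s, during which the arm holds its last target.

## Working session

There is one attempt and no reset: what is moved stays moved. The work goes in short steps, Python scripts to look and compute and a tool call to move; the robot and the scene stay as the last step left them, time stands still between calls to the robot, and variables do not carry over. Pictures are saved under pics/ and viewed, and the job is handed in when it is done.

Besides the shell and the picture viewer there is one more tool, called after "Emit:" as name(argument=value, ...), one argument or row to a line, values as JSON. drive_tool: Moves the arm, as the interface text tells. Its arguments: {"type":"object","properties":{"moves":{"type":"array","items":{"type":"array"}},"fingers":{"type":"number"},"squeeze":{"type":"number"}},"required":["moves"]}

```bash
ls; mkdir -p pics; cat > h.py <<'E'
import numpy as np, cv2
from bench import r
from scipy.spatial.transform import Rotation as R
def snap(name,fn=None):
    s=r.snapshot(name)
    if fn: cv2.imwrite('pics/'+fn,cv2.cvtColor(s['pixels'],cv2.COLOR_RGB2BGR))
    return s
E
python3 - <<'E'
from h import *
s=r.sense(); print(s)
for n in('scene','top'):
    p=snap(n,n+'0.png'); print({k:v for k,v in p.items() if k!='pixels'})
E
```

```text
pics
{'time': 0.0, 'joint_pos': array([ 7.03908197e+01,  7.51296579e+00,  8.53300422e+01,  6.51339756e-04,
        8.72623668e+01, -4.89322309e+00]), 'qd': array([ 0.02631298,  0.01094293, -0.00258211,  0.00608852,  0.00312922,
       -0.00816567]), 'joint_efforts': array([-6.96423085e-04, -5.69436693e+01, -5.00522912e+01, -5.15249994e-04,
        1.58087374e-02, -2.94640472e-05]), 'tool_pos': array([152.21881086, 579.83647147, 252.25942666]), 'tcp_rot': array([-1.79895065e+02, -9.63653228e-03,  1.65284002e+02]), 'ft_force': array([-0.49411852, -0.1410513 ,  1.04392691]), 'wrist_torque': array([ 0.0096571 , -0.02681047,  0.01194367]), 'finger_gap': 85.38276213741797}
{'camera_matrix': array([[374.23823429,   0.        , 323.10495105],
       [  0.        , 374.23823429, 189.87881557],
       [  0.        ,   0.        ,   1.        ]]), 'k1': 0.023964285454597615, 'xyz': array([212.01363749, 356.74512568, 656.97592686]), 'orientation': array([-132.45929615,   -0.21449857, -146.10411439])}
{'camera_matrix': array([[428.12762231,   0.        , 323.35220432],
       [  0.        , 428.12762231, 202.2376111 ],
       [  0.        ,   0.        ,   1.        ]]), 'k1': -0.03809901458096653, 'xyz': array([ 494.56462917, -170.12663028, 1179.99817856]), 'orientation': array([-178.05368333,    0.23490046,  -90.59221822])}
```

View pics/scene0.png

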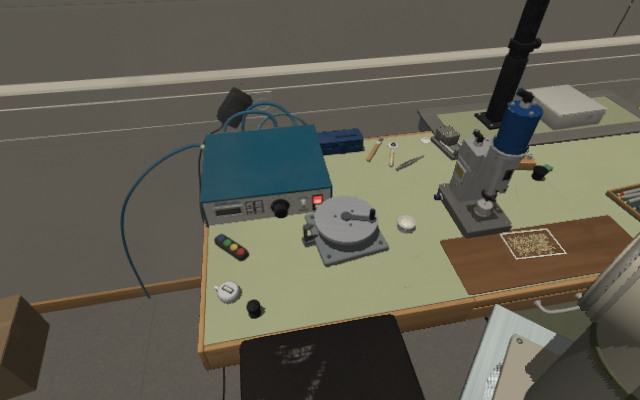

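View pics/top0.png

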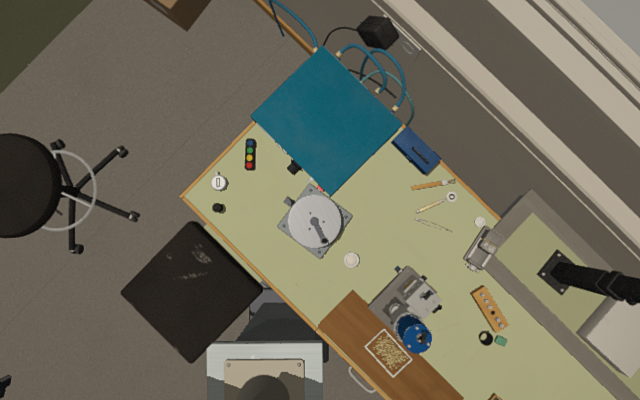

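```bash
cat >> h.py <<'E'
def ray(s,uv):
    K=s['camera_matrix'];k=s['k1']
    uv=np.atleast_2d(np.asarray(uv,float))
    p=cv2.undistortPoints(uv.reshape(-1,1,2),K,np.array([k,0,0,0.])).reshape(-1,2)
    M=R.from_euler('xyz',s['orientation'],degrees=True).as_matrix()
    d=np.c_[p,np.ones(len(p))]@M.T
    return s['xyz'],d
def plane(s,uv,z):
    o,d=ray(s,uv); t=(z-o[2])/d[:,2]; return o+d*t[:,None]
def proj(s,P):
    M=R.from_euler('xyz',s['orientation'],degrees=True).as_matrix()
    rv,_=cv2.Rodrigues(M.T); q,_=cv2.projectPoints(np.atleast_2d(np.asarray(P,float)),rv,-M.T@s['xyz'],s['camera_matrix'],np.array([s['k1'],0,0,0.])); return q.reshape(-1,2)
E
python3 - <<'E'
from h import *
a=cv2.imread('pics/top0.png'); cv2.imwrite('pics/topc.png',cv2.resize(a[170:270,260:370],None,fx=6,fy=6,interpolation=cv2.INTER_CUBIC))
a=cv2.imread('pics/scene0.png'); cv2.imwrite('pics/scenec.png',cv2.resize(a[180:280,290:430],None,fx=5,fy=5,interpolation=cv2.INTER_CUBIC))
E
```

```text
(no output)
```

View pics/topc.png

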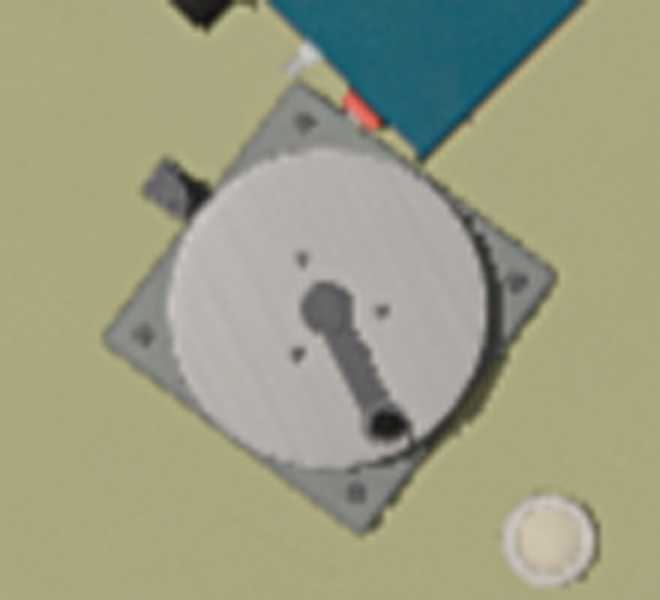

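View pics/scenec.png

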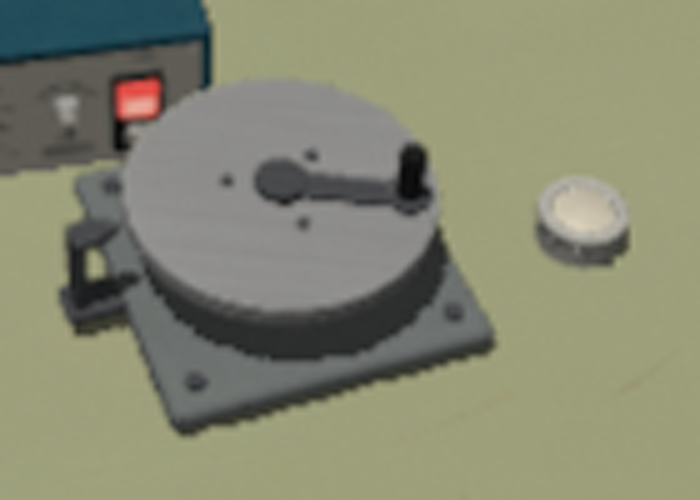

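```bash
python3 - <<'E'
from h import *
import types
def cam(n):
    s=r.snapshot(n); return s
for n,roi in(('top',(255,165,375,275)),('scene',(290,180,430,280))):
    s=cam(n); im=s['pixels']; x0,y0,x1,y1=roi
    hsv=cv2.cvtColor(im,cv2.COLOR_RGB2HSV)[y0:y1,x0:x1].astype(int)
    c=im[y0:y1,x0:x1].astype(int); 
    if n=='top': m=((hsv[...,1]<40)&(hsv[...,2]>130)).astype(np.uint8)
    else: m=((hsv[...,1]<40)&(hsv[...,2]>115)).astype(np.uint8)
    m=cv2.morphologyEx(m,cv2.MORPH_OPEN,np.ones((3,3),np.uint8))
    cs,_=cv2.findContours(m,cv2.RETR_EXTERNAL,cv2.CHAIN_APPROX_NONE)
    k=max(cs,key=cv2.contourArea); hull=cv2.convexHull(k); e=cv2.fitEllipse(k if n=='scene' else hull)
    print(n,cv2.contourArea(k),e[0][0]+x0,e[0][1]+y0,e[1])
    pts=hull.reshape(-1,2)+[x0,y0]
    P=plane(s,pts,57)
    # circle fit
    A=np.c_[2*P[:,:2],np.ones(len(P))]; b=(P[:,:2]**2).sum(1); q=np.linalg.lstsq(A,b,rcond=None)[0]
    print('circle',q[:2],np.sqrt(q[2]+q[0]**2+q[1]**2))
    v=im.copy(); cv2.polylines(v,[k+[x0,y0]],True,(255,0,0),1)
    cv2.imwrite(f'pics/m_{n}.png',cv2.resize(v[y0:y1,x0:x1,::-1],None,fx=5,fy=5,interpolation=cv2.INTER_NEAREST))
s=cam('top'); f=lambda c:np.array([260+c[0]/6-.4,170+c[1]/6-.4])
print('peg top',plane(s,f((385,424)),87)); print('hub boss',plane(s,f((327,308)),63))
print('corners',plane(s,[f(c) for c in((300,83),(556,275),(363,533),(104,338))],16).mean(0),plane(s,[f(c) for c in((300,83),(556,275),(363,533),(104,338))],16)[:,:2])
print('post',plane(s,f((165,188)),59))
print('screws',plane(s,[f(c) for c in ((302,259),(383,311),(297,354))],59)[:,:2])
s2=cam('scene'); g=lambda c:np.array([290+c[0]/5-.4,180+c[1]/5-.4])
print('peg scene',plane(s2,g((412,151)),87),'boss',plane(s2,g((283,180)),63))
print('base',proj(s,[[0,0,0]]))
# triangulate peg
def tri(u1,u2):
    o1,d1=ray(s,u1);o2,d2=ray(s2,u2);d1=d1[0];d2=d2[0]
    t=np.linalg.lstsq(np.c_[d1,-d2],o2-o1,rcond=None)[0]; a=o1+t[0]*d1;b=o2+t[1]*d2; return (a+b)/2,np.linalg.norm(a-b)
print(tri(f((385,424)),g((412,151))),tri(f((327,308)),g((283,180))))
E
```

```text
top 2163.5 310.22014236450195 219.6248321533203 (58.724449157714844, 65.4443130493164)
circle [ 488.14165562 -130.03713334] 80.22707229675812
scene 1881.5 343.51025009155273 218.7343406677246 (45.34054183959961, 57.989891052246094)
circle [ 486.38881752 -143.59246278] 69.54611550903094
peg top [[ 434.81017959 -166.0835755    87.        ]]
hub boss [[ 484.0533496  -141.31481639   63.        ]]
corners [ 484.05744576 -141.77227851   16.        ] [[ 585.83164987 -128.81862249]
 [ 497.46840544 -243.96052154]
 [ 381.87965928 -155.3748088 ]
 [ 471.05006842  -38.93516123]]
post [[537.12197052 -70.91824209  59.        ]]
screws [[ 505.49124366 -130.50779894]
 [ 482.45813628 -165.61762304]
 [ 464.11427253 -127.93994061]]
peg scene [[ 436.21929611 -167.7630098    87.        ]] boss [[ 483.89693294 -142.48574199   63.        ]]
base [[264.91736087 397.83058622]]
(array([ 435.16493008, -165.97484425,   89.08245547]), np.float64(0.5345241535702167)) (array([ 483.75734683, -141.50451444,   63.97302407]), np.float64(0.6934360435745608))
```

```bash
python3 - <<'E'
from h import *
a=cv2.imread('pics/top0.png'); cv2.imwrite('pics/t2.png',cv2.resize(a[30:370,110:430],None,fx=1.75,fy=1.75,interpolation=cv2.INTER_CUBIC))
a=cv2.imread('pics/scene0.png'); cv2.imwrite('pics/s2.png',cv2.resize(a[110:400,180:450],None,fx=2,fy=2,interpolation=cv2.INTER_CUBIC))
E
```

```text
(no output)
```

View pics/t2.png

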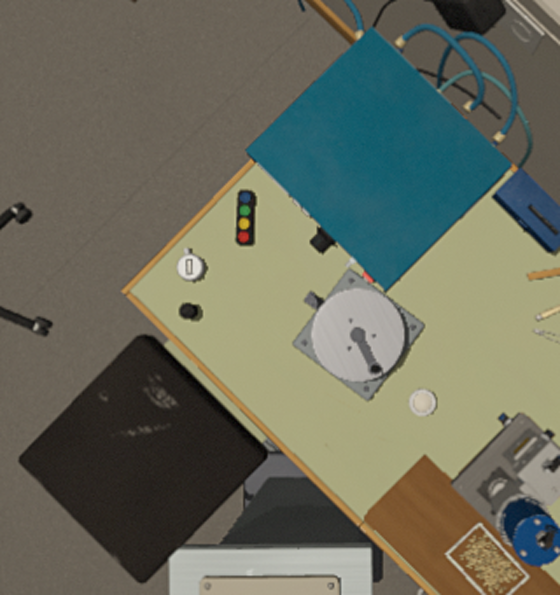

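View pics/s2.png

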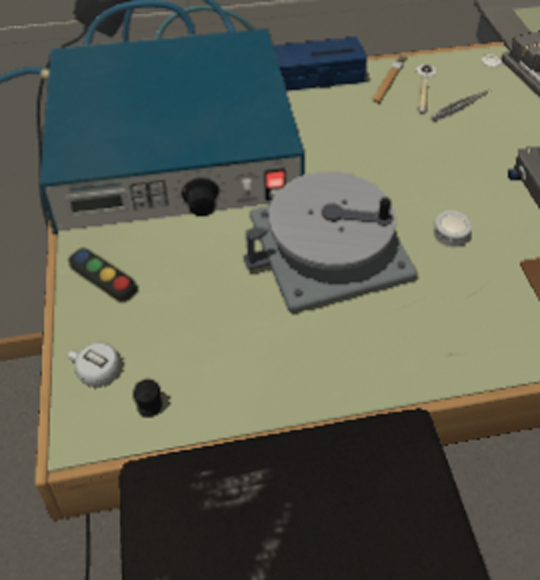

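```bash
python3 - <<'E'
from h import *
s=r.snapshot('top');s2=r.snapshot('scene')
for n,u1,u2 in(('ins',(330,195.7),(331,186)),('insL',(251.7,116.9),(202.5,203.5)),('insR',(402,125),(321.5,129)),('blk',(262.6,290),(394,316)),('blk2',(195.7,223),(242.5,342.5)),('scope',(408,335),(521,110))):
    o1,d1=ray(s,u1);o2,d2=ray(s2,u2);d1=d1[0];d2=d2[0]
    t=np.linalg.lstsq(np.c_[d1,-d2],o2-o1,rcond=None)[0]; a=o1+t[0]*d1;b=o2+t[1]*d2; print(n,(a+b)/2,np.linalg.norm(a-b))
# pots etc.
for n,u in (('pot',(351.5,260)),('valve',(218,208)),('post',(288,201.3))): print(n,plane(s,u,20))
print(s['xyz'])
E
```

```text
ins [ 549.08313073 -182.72297071   87.21143878] 1.854411294956202
insL [755.2379218   17.41172175  80.76527951] 0.6562471919747702
insR [ 722.14018146 -378.71148963   72.1553681 ] 22.022988931344052
blk [298.84243095  -1.97686277  32.88642794] 4.24278193517796
blk2 [485.49427191 182.07799725  31.38187818] 10.863394291239214
scope [ 250.66987642 -336.38322571  306.52003831] 4.533788536322124
pot [[ 377.18008118 -240.16853761   20.        ]]
valve [[521.35701965 120.80981377  20.        ]]
post [[537.58150288 -69.90298051  20.        ]]
[ 494.56462917 -170.12663028 1179.99817856]
```

Emit:
drive_tool(
  moves=[
    [[22,-28,0],-4],
    [[45,-55,0],-8],
    [[67,-83,0],-11],
    [[90,-110,0],-15],
    [[112,-138,0],-19],
    [[135,-165,0],-23],
    [[157,-193,0],-26],
    [[178,-220,0],-30],
  ],
  fingers=0,
  squeeze=20,
)

```text
time: 1.07
tool_pos: [331.3, 358.8, 253.5]
tcp_rot: [180.0, 0.0, 135.2]
ft_force: [-0.0, -0.3, -0.2]
finger_gap: 0.1
```

Emit:
drive_tool(
  moves=[
    [[12,-38,0],-4],
    [[25,-75,0],-8],
    [[37,-113,0],-11],
    [[50,-150,0],-15],
    [[62,-188,0],-19],
    [[75,-225,0],-23],
    [[87,-263,0],-26],
    [[100,-300,0],-30],
  ],
)

```text
time: 1.73
tool_pos: [430.5, 58.3, 253.7]
tcp_rot: [179.9, 0.0, 105.2]
ft_force: [1.5, 0.2, 0.5]
finger_gap: 0.1
```

Emit:
drive_tool(
  moves=[
    [[0,-35,0],-2],
    [[0,-70,-5],-4],
    [[0,-105,-15],-6],
    [[0,-140,-30],-8],
    [[0,-175,-50],-10],
    [[0,-210,-70],-12],
    [[0,-240,-90],-14],
    [[0,-267,-100],-15.3],
  ],
)

```text
time: 2.4
tool_pos: [428.9, -208.1, 150.8]
tcp_rot: [-179.9, -0.1, 89.8]
ft_force: [0.0, 1.0, -0.1]
finger_gap: -0.3
```

```bash
python3 - <<'E'
from h import *
s=r.sense(); print(s['time'],s['tool_pos'],s['tcp_rot'],s['ft_force'],s['finger_gap'])
p=snap('scene','s3.png'); a=p['pixels'][60:320,270:470,::-1]; cv2.imwrite('pics/s3c.png',cv2.resize(a,None,fx=2.3,fy=2.3,interpolation=cv2.INTER_CUBIC))
E
```

```text
2.4 [ 428.87626116 -208.14845483  150.81345003] [-1.79876702e+02 -6.55862782e-02  8.98154264e+01] [ 0.02112579  1.00636807 -0.11315412] -0.2721601435126747
```

View pics/s3c.png

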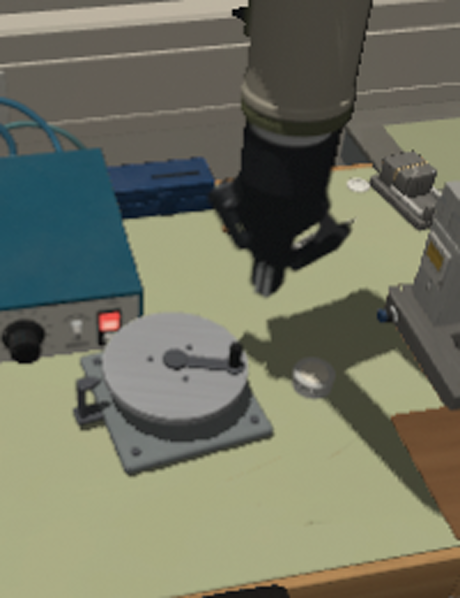

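Emit:
drive_tool(
  moves=[
    [[0,0,-12],0],
    [[0,0,-26],0],
    [[0,0,-40],0],
    [[0,0,-52],0],
    [[0,0,-59],0],
    [[0,0,-62],0],
    [[0,0,-62],0],
    [[0,0,-62],0],
  ],
)

```text
time: 3.12
tool_pos: [430.8, -206.5, 91.8]
tcp_rot: [180.0, 0.0, 90.0]
ft_force: [0.4, -0.3, 0.2]
finger_gap: -0.1
```

```bash
python3 - <<'E'
from h import *
s=r.sense(); print(s['time'],s['tool_pos'],s['tcp_rot'],s['ft_force'],s['finger_gap'])
p=snap('scene','s4.png'); a=p['pixels'][150:270,310:430,::-1]
a=np.ascontiguousarray(cv2.resize(a,None,fx=5,fy=5,interpolation=cv2.INTER_CUBIC))
t=s['tool_pos']; 
# predicted tip box corners: tool x=world y (+-11), tool y along x +-14.5
for z in(-22,0):
  for dx in(-14.5,14.5):
    for dy in(-11,11):
      q=(proj(p,t+[dx,dy,z])[0]-[310,150]+.5)*5; cv2.circle(a,tuple(int(v) for v in q),3,(0,0,255) if z==-22 else (0,255,255),-1)
for z,c in((61,(255,0,0)),(87,(0,255,0))):
  q=(proj(p,[434.7,-166.5,z])[0]-[310,150]+.5)*5; cv2.circle(a,tuple(int(v) for v in q),3,c,-1)
cv2.imwrite('pics/s4c.png',a)
E
```

```text
3.1167 [ 430.77097201 -206.54766956   91.79569924] [1.79966824e+02 1.56424801e-02 9.00144950e+01] [ 0.39796989 -0.28482448  0.21964208] -0.09838670387458498
```

View pics/s4c.png

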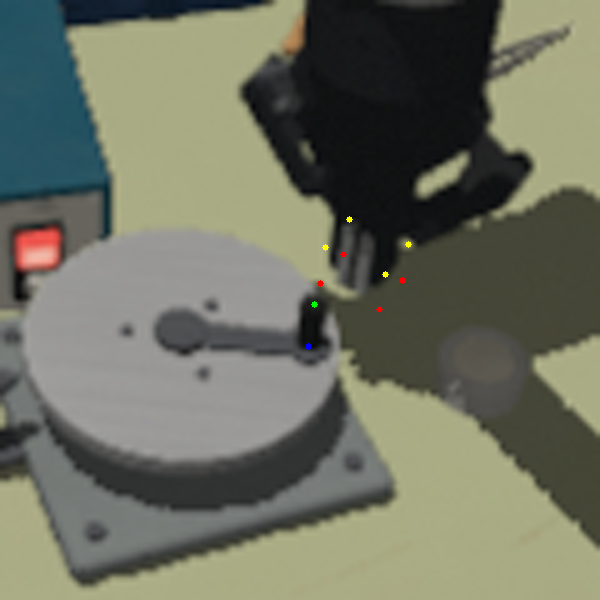

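```bash
python3 - <<'E'
from h import *
a=cv2.imread('pics/s4.png')[185:222,365:400].astype(float)
a=np.clip(a*2.5,0,255).astype(np.uint8)
a=cv2.resize(a,None,fx=16,fy=16,interpolation=cv2.INTER_NEAREST)
s=r.sense();p=dict(r.snapshot('scene'));t=s['tool_pos']
for z in(-22,):
  for dx in(-14.5,0,14.5):
    for dy in(-11,11):
      q=(proj(p,t+[dx,dy,z])[0]-[365,185]+.5)*16; cv2.circle(a,tuple(int(v) for v in q),4,(0,0,255),-1)
cv2.imwrite('pics/s4d.png',a)
E
```

```text
(no output)
```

View pics/s4d.png

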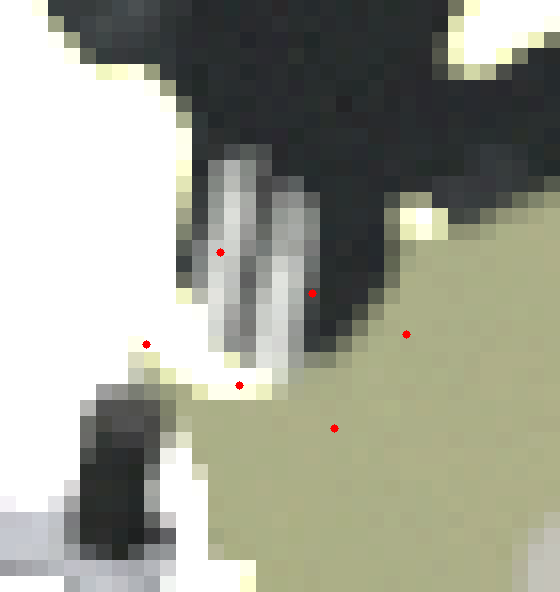

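Emit:
drive_tool(
  moves=[
    [[0,4,0],0],
    [[0,9,0],0],
    [[0,13,0],0],
    [[0,16,0],0],
    [[0,18,0],0],
    [[0,19,0],0],
    [[0,19,0],0],
    [[0,19,0],0],
  ],
)

```text
time: 3.88
tool_pos: [430.4, -187.7, 91.3]
tcp_rot: [180.0, 0.0, 90.0]
ft_force: [-0.8, 0.0, -0.7]
finger_gap: 0.2
```

```bash
python3 - <<'E'
from h import *
s=r.sense();t=s['tool_pos'];print(s['time'],t,s['ft_force'])
p=snap('scene','s5.png')
a=p['pixels'][180:222,350:400,::-1].astype(float)
a=np.clip(a*2.5,0,255).astype(np.uint8)
a=cv2.resize(a,None,fx=14,fy=14,interpolation=cv2.INTER_NEAREST)
def dot(P,c):
      q=(proj(p,P)[0]-[350,180]+.5)*14; cv2.circle(a,tuple(int(v) for v in q),4,c,-1)
for dx in(-14.5,0,14.5):
    for dy in(-11,11): dot(t+[dx,dy,-22],(0,0,255))
dot([434.7,-166.5,87],(0,255,0)); dot([434.7,-166.5,61],(255,0,0))
cv2.imwrite('pics/s5d.png',a)
E
```

```text
3.8833 [ 430.39652744 -187.68309894   91.31476945] [-0.80455027  0.04939952 -0.66260495]
```

View pics/s5d.png

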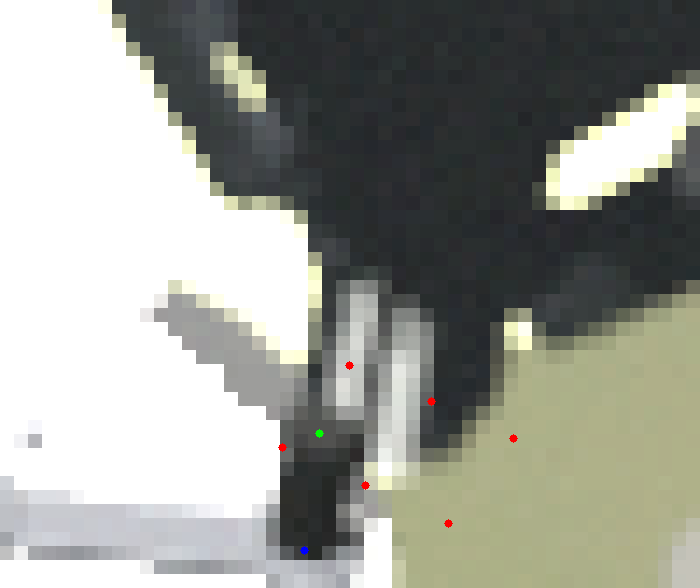

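Emit:
drive_tool(
  moves=[
    [[0,3,0],0],
    [[0,8,0],0],
    [[0,16,0],0],
    [[0,26,0],0],
    [[0,38,0],0],
    [[0,51,0],0],
    [[0,62,0],0],
    [[0,64,0],0],
  ],
)

```text
time: 4.6
tool_pos: [430.2, -121.4, 91.1]
tcp_rot: [-180.0, -0.0, 90.1]
ft_force: [-0.1, 0.2, -0.7]
finger_gap: -0.1
```

Emit:
drive_tool(
  moves=[
    [[0,0,25],0],
    [[0,5,60],0],
    [[5,25,80],-4],
    [[10,55,80],-8],
    [[18,90,80],-12],
    [[26,125,80],-16],
    [[34,155,80],-20],
    [[40,180,80],-24],
  ],
)

```text
time: 5.27
tool_pos: [470.6, 58.8, 171.6]
tcp_rot: [180.0, -0.0, 65.9]
ft_force: [-0.3, 0.7, 0.2]
finger_gap: 0.2
```

```bash
cat >> h.py <<'E'
HUB=np.array([484.,-142.])
def pegang(s):
    im=s['pixels']; 
    # unknown angle: sample rays at peg-top plane z=87, dark blob at r~56
    best=[]
    ang=np.radians(np.arange(0,360,1.))
    v=[]
    for rr in(52,56,60):
        P=np.c_[HUB[0]+rr*np.cos(ang),HUB[1]+rr*np.sin(ang),np.full(len(ang),87.)]
        uv=proj(s,P).astype(np.float32)
        g=cv2.cvtColor(im,cv2.COLOR_RGB2GRAY).astype(np.float32)
        v.append(cv2.remap(g,uv[:,0].reshape(1,-1),uv[:,1].reshape(1,-1),cv2.INTER_LINEAR)[0])
    v=np.mean(v,0)
    w=np.clip(np.median(v)*.55-v,0,None)
    # restrict near the peak
    k=np.array([w[(np.arange(i-8,i+9))%360].sum() for i in range(360)]); i=int(k.argmax())
    w2=w*(np.abs((np.arange(360)-i+180)%360-180)<=14)
    a=np.angle((w2*np.exp(1j*ang)).sum())
    return np.degrees(a)%360, v.min()
E
python3 - <<'E'
from h import *
s=r.sense();print(s['time'],s['tool_pos'],s['ft_force'])
for i in range(5):
    t=r.sense()['time'];p=snap('top','t6_%d.png'%i); print(t,pegang(p))
a=cv2.imread('pics/t6_0.png')[150:290,230:400]; cv2.imwrite('pics/t6c.png',cv2.resize(a,None,fx=4,fy=4))
E
```

```text
5.2667 [470.63332561  58.75601337 171.57602032] [-0.30486034  0.73246572  0.22944053]
5.2667 (np.float64(10.229439426955397), np.float32(34.563152))
5.3167 (np.float64(1.4598590763608954), np.float32(38.33073))
5.3667 (np.float64(352.62061617485256), np.float32(39.377605))
5.4167 (np.float64(344.2856896365266), np.float32(38.301434))
5.4667 (np.float64(335.9349412796498), np.float32(41.410156))
```

View pics/t6c.png

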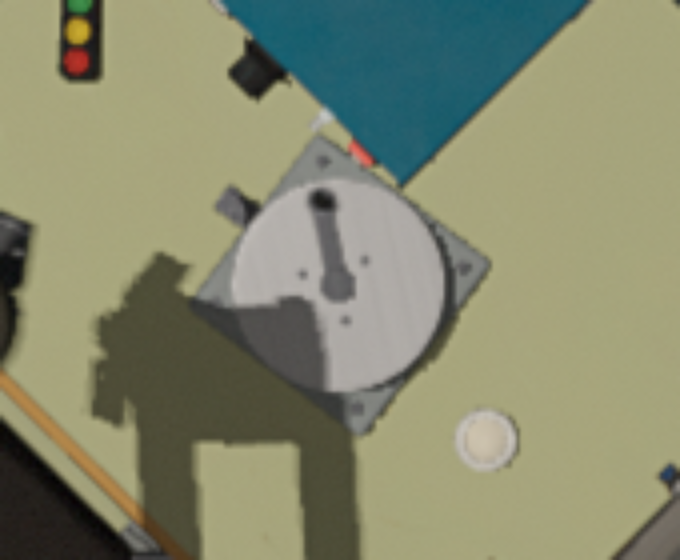

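Emit:
drive_tool(
  moves=[
    [[0,0,0],7],
    [[0,0,0],14],
    [[0,0,0],21],
    [[0,0,0],28],
    [[0,0,0],35],
    [[0,0,0],42],
    [[0,0,0],49],
    [[0,0,0],56],
  ],
)

```text
time: 6.18
tool_pos: [470.2, 55.0, 171.2]
tcp_rot: [-180.0, 0.0, 122.3]
ft_force: [-0.4, 0.5, -0.8]
finger_gap: -0.2
```

Emit:
drive_tool(
  moves=[
    [[0,0,0],7],
    [[0,0,0],14],
    [[0,0,0],19],
    [[0,0,0],20.3],
    [[0,0,0],20.3],
    [[0,0,0],20.3],
    [[0,0,0],20.3],
    [[0,0,0],20.3],
  ],
)

```text
time: 6.85
tool_pos: [470.3, 56.1, 171.3]
tcp_rot: [-180.0, 0.0, 142.2]
ft_force: [0.0, 0.1, 0.0]
finger_gap: 0.1
```

```bash
python3 - <<'E'
from h import *
s=r.sense();print(s['time'],s['tool_pos'],s['tcp_rot'])
for i in range(3):
    t=r.sense()['time'];p=snap('top','t7_%d.png'%i); print(t,pegang(p))
# hub from pegs: top peg pixel blobs at z=87
C=[]
import glob
p0=p
for f in ['top0']+['t6_%d'%i for i in range(5)]+['t7_%d'%i for i in range(3)]:
    im=cv2.imread(f'pics/{f}.png'); q=dict(p0); q['pixels']=im[...,::-1]
    a=np.radians(pegang(q)[0]); P=[*(HUB+56*np.array([np.cos(a),np.sin(a)])),87]
    u=proj(q,P)[0]; x,y=u.astype(int); g=255-cv2.cvtColor(im,cv2.COLOR_BGR2GRAY)[y-5:y+7,x-5:x+7].astype(float)
    w=np.clip(g-195,0,None); yy,xx=np.mgrid[y-5:y+7,x-5:x+7]
    c=(w*xx).sum()/w.sum(),(w*yy).sum()/w.sum(); C.append(plane(q,c,87)[0,:2]); print(f,np.degrees(a),C[-1],np.linalg.norm(C[-1]-HUB))
P=np.array(C);A=np.c_[2*P,np.ones(len(P))];q=np.linalg.lstsq(A,(P**2).sum(1),rcond=None)[0];print(q[:2],np.sqrt(q[2]+q[0]**2+q[1]**2))
E
```

```text
6.85 [470.34406354  56.09599109 171.28084375] [-1.79995290e+02  2.35136569e-03  1.42186674e+02]
6.85 (np.float64(113.41044730425257), np.float32(15.607422))
6.9 (np.float64(108.16765324614663), np.float32(15.289714))
6.95 (np.float64(101.3861392517219), np.float32(19.42513))
top0 207.21200422852843 [ 434.76885839 -167.17500613] 55.29454076195784
t6_0 10.229439426955398 [ 538.16953358 -132.42753945] 55.00882082835557
t6_1 1.4598590763608954 [ 538.85544597 -140.95666193] 54.86536709757711
t6_2 352.62061617485256 [ 538.34129644 -149.53364322] 54.861026958114564
t6_3 344.2856896365266 [ 536.96392942 -157.33709925] 55.13986246533338
t6_4 335.9349412796498 [ 534.63301022 -165.08645421] 55.647875898931765
t7_0 113.41044730425259 [463.89953536 -93.41317816] 52.580490065006764
t7_1 108.16765324614663 [468.94689559 -90.8816475 ] 53.28866591418597
t7_2 101.3861392517219 [474.53272339 -88.30583302] 54.52240726196331
[ 484.21061525 -143.26508995] 54.76664107907176
```

```bash
python3 - <<'E'
from h import *
im=cv2.imread('pics/t7_2.png')[185:225,270:320]; cv2.imwrite('pics/z1.png',cv2.resize(im,None,fx=14,fy=14,interpolation=cv2.INTER_NEAREST))
im=cv2.imread('pics/scene0.png')[210:256,295:335]; cv2.imwrite('pics/z2.png',cv2.resize(im,None,fx=12,fy=12,interpolation=cv2.INTER_NEAREST))
E
```

```text
(no output)
```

View pics/z1.png

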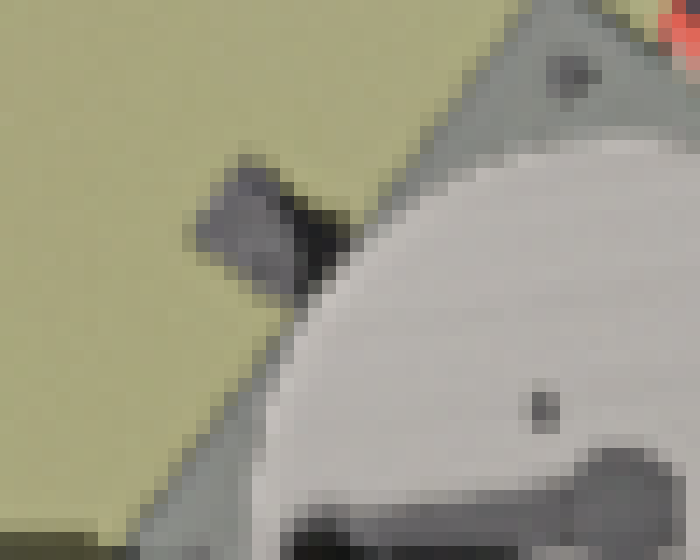

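View pics/z2.png

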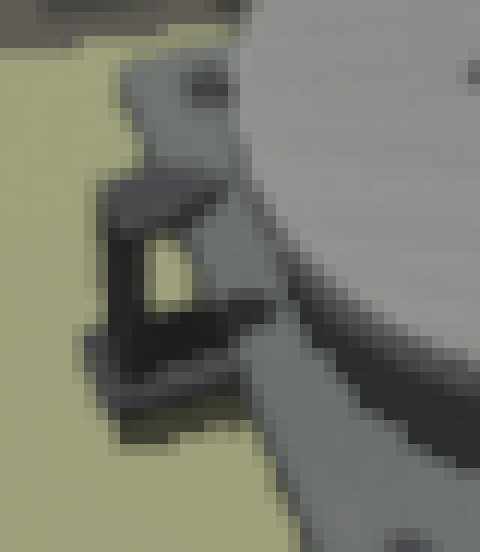

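```bash
python3 - <<'E'
from h import *
s=r.snapshot('top');s2=r.snapshot('scene')
H=np.array([484.1,-142.4])
def rep(n,P):
    d=P[:2]-H; print(n,P.round(1),np.linalg.norm(d).round(1),np.degrees(np.arctan2(d[1],d[0])).round(2))
f=lambda c:np.array([270+c[0]/14-.5,185+c[1]/14-.5]); g=lambda c:np.array([295+c[0]/12-.5,210+c[1]/12-.5])
for z in(16,59):
  rep('top outer mid z%d'%z,plane(s,f((220,200)),z)[0])
  rep('top c1',plane(s,f((245,157)),z)[0]);rep('top c2',plane(s,f((193,238)),z)[0])
  rep('black',plane(s,f((322,252)),z)[0])
rep('scene tip',plane(s2,g((228,188)),59)[0])
rep('scene back1',plane(s2,g((103,185)),59)[0]);rep('scene back2',plane(s2,g((112,238)),59)[0])
rep('scene boss',plane(s2,[290+283/5-.4,180+180/5-.4],63)[0])
# bolts
F=lambda c:np.array([260+c[0]/6-.4,170+c[1]/6-.4])
B=plane(s,[F(c) for c in((306,121),(518,282),(357,492),(145,335))],16)[:,:2]
C=plane(s,[F(c) for c in((300,83),(556,275),(363,533),(104,338))],16)[:,:2]
for X in(B,C):
    print(X.mean(0)); d=np.array([X[0]-X[1],X[3]-X[2]]); e=np.array([X[0]-X[3],X[1]-X[2]])
    print(np.degrees(np.arctan2(d[:,1],d[:,0])),np.degrees(np.arctan2(e[:,1],e[:,0]))+90,np.linalg.norm(d,axis=1),np.linalg.norm(e,axis=1))
E
```

```text
top outer mid z16 [544.7 -62.   16. ] 100.6 53.01
top c1 [553.  -66.9  16. ] 102.2 47.61
top c2 [537.3 -56.7  16. ] 100.9 58.16
black [534.3 -81.8  16. ] 78.7 50.35
top outer mid z59 [542.8 -66.   59. ] 96.3 52.46
top c1 [550.8 -70.8  59. ] 97.9 47.04
top c2 [535.7 -60.9  59. ] 96.5 57.64
black [532.9 -85.1  59. ] 75.3 49.62
scene tip [529.1 -82.3  59. ] 75.1 53.15
scene back1 [548.1 -70.4  59. ] 96.3 48.39
scene back2 [539.3 -61.1  59. ] 98.3 55.82
scene boss [ 483.9 -142.5   63. ] 0.2 -157.11
[ 483.90109738 -142.12161488]
[52.16591774 52.9932323 ] [52.51512635 51.86969913] [120.70094487 119.35534907] [121.34746302 119.62345254]
[ 484.05744576 -141.77227851]
[52.49631762 52.55482011] [51.93612157 52.53391361] [145.14034547 146.66135617] [145.78699547 145.63030846]
```

Emit:
drive_tool(
  moves=[
    [[0,0,0],0],
    [[0,0,0],0],
    [[0,0,0],0],
    [[0,0,0],0],
    [[0,0,0],0],
    [[0,0,0],0],
    [[0,0,0],0],
    [[0,0,0],0],
  ],
)

```text
time: 7.77
tool_pos: [470.4, 56.3, 171.3]
tcp_rot: [-180.0, -0.0, 142.3]
ft_force: [1.2, 0.7, 0.7]
finger_gap: -0.3
```

Emit:
drive_tool(
  moves=[
    [[0,0,0],0],
    [[0,0,0],0],
    [[0,0,0],0],
    [[0,0,0],0],
    [[0,0,0],0],
    [[0,0,0],0],
    [[0,0,0],0],
    [[0,0,0],0],
  ],
)

```text
time: 8.43
tool_pos: [470.4, 56.3, 171.3]
tcp_rot: [-180.0, -0.0, 142.3]
ft_force: [0.6, 1.0, 0.3]
finger_gap: -0.0
```

Emit:
drive_tool(
  moves=[
    [[0,0,0],0],
    [[0,0,0],0],
    [[0,0,0],0],
    [[0,0,0],0],
    [[0,0,0],0],
    [[0,0,0],0],
    [[0,0,0],0],
    [[0,0,0],0],
  ],
)

```text
time: 9.1
tool_pos: [470.4, 56.3, 171.3]
tcp_rot: [180.0, 0.0, 142.3]
ft_force: [0.1, -0.7, -0.5]
finger_gap: -0.3
```

Emit:
drive_tool(
  moves=[
    [[0,0,0],0],
    [[0,0,0],0],
    [[0,0,0],0],
    [[0,0,0],0],
    [[0,0,0],0],
    [[0,0,0],0],
    [[0,0,0],0],
    [[0,0,0],0],
  ],
)

```text
time: 9.77
tool_pos: [470.4, 56.3, 171.3]
tcp_rot: [180.0, 0.0, 142.3]
ft_force: [0.3, 0.2, 0.8]
finger_gap: -0.3
```

```bash
python3 - <<'E'
from h import *
for i in range(7):
    t=r.sense()['time'];p=snap('top','t8_%d.png'%i); print(t,pegang(p))
E
```

```text
9.7667 (np.float64(78.85084306502011), np.float32(29.192057))
9.8167 (np.float64(72.84895108319722), np.float32(29.8125))
9.8667 (np.float64(66.91705570842436), np.float32(30.545572))
9.9167 (np.float64(61.23613765635252), np.float32(30.576498))
9.9667 (np.float64(55.31600331162878), np.float32(31.286459))
10.0167 (np.float64(49.53037583854634), np.float32(29.533203))
10.0667 (np.float64(43.98625558218236), np.float32(30.535156))
```

Emit:
drive_tool(
  moves=[
    [[6,-16,-2],0],
    [[16,-42,-8],0],
    [[27,-72,-15],0],
    [[38,-102,-23],0],
    [[48,-130,-31],0],
    [[56,-150,-37],0],
    [[60,-161,-40],0],
    [[61.4,-164.6,-40],0],
  ],
)

```text
time: 10.78
tool_pos: [531.6, -109.7, 130.4]
tcp_rot: [-180.0, -0.1, 142.2]
ft_force: [-0.1, -0.6, 0.1]
finger_gap: -0.3
```

Emit:
drive_tool(
  moves=[
    [[0,0,-8],0],
    [[0,0,-18],0],
    [[0,0,-28],0],
    [[0,0,-36],0],
    [[0,0,-40],0],
    [[0,0,-40],0],
    [[0,0,-40],0],
    [[0,0,-40],0],
  ],
)

```text
time: 11.45
tool_pos: [532.1, -108.1, 91.7]
tcp_rot: [180.0, 0.0, 142.3]
ft_force: [0.9, -0.3, 0.2]
finger_gap: 0.1
```

```bash
python3 - <<'E'
from h import *
s=r.sense();t=s['tool_pos'];print(s['time'],t,s['tcp_rot'])
p=snap('scene','s9.png')
x0,y0=300,175
a=p['pixels'][y0:y0+60,x0:x0+70,::-1].astype(float)
a=np.clip(a*1.6,0,255).astype(np.uint8)
a=cv2.resize(a,None,fx=9,fy=9,interpolation=cv2.INTER_NEAREST)
def dot(P,c):
      q=(proj(p,P)[0]-[x0,y0]+.5)*9; cv2.circle(a,tuple(int(v) for v in q),3,c,-1)
c=np.radians(142.3); X=np.array([np.cos(c),np.sin(c),0]);Y=np.array([np.sin(c),-np.cos(c),0])
for dy in(-6,6):
    for dx in(-11,11): dot(t+X*dx+Y*dy-[0,0,22],(0,0,255))
dot([518.3,-97.9,87],(0,255,0)); dot([518.3,-97.9,61],(255,0,0)); dot([484.1,-142.4,63],(255,0,255))
cv2.imwrite('pics/s9c.png',a)
E
```

```text
11.45 [ 532.08198776 -108.13574028   91.73708494] [1.79986589e+02 3.56010899e-02 1.42305171e+02]
```

View pics/s9c.png

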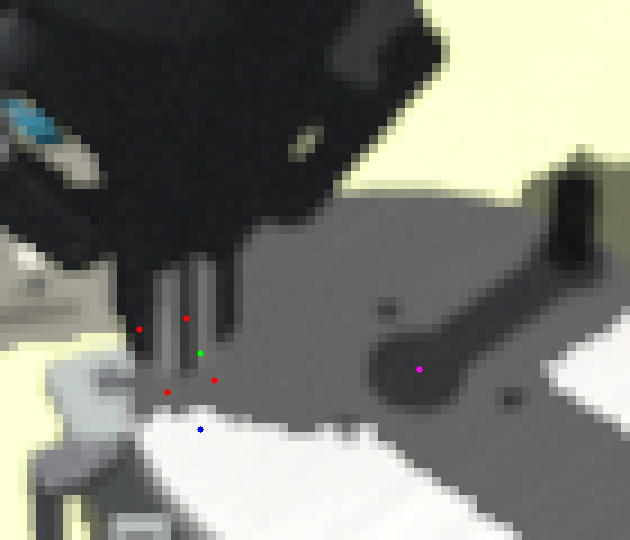

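Emit:
drive_tool(
  moves=[
    [[0,0,0],0],
    [[0,0,0],0],
    [[0,0,0],0],
    [[0,0,0],0],
    [[0,0,0],0],
    [[0,0,0],0],
    [[0,0,0],0],
    [[0,0,0],0],
  ],
)

```text
time: 12.17
tool_pos: [531.8, -108.3, 91.3]
tcp_rot: [-180.0, -0.0, 142.3]
ft_force: [0.6, -0.8, 0.3]
finger_gap: 0.1
```

Emit:
drive_tool(
  moves=[
    [[0,0,0],0],
    [[0,0,0],0],
    [[0,0,0],0],
    [[0,0,0],0],
    [[0,0,0],0],
    [[0,0,0],0],
    [[0,0,0],0],
    [[0,0,0],0],
  ],
)

```text
time: 12.83
tool_pos: [531.8, -108.3, 91.3]
tcp_rot: [-180.0, -0.0, 142.3]
ft_force: [-1.5, -0.1, -0.3]
finger_gap: 0.2
```

Emit:
drive_tool(
  moves=[
    [[0,0,0],0],
    [[0,0,0],0],
    [[0,0,0],0],
    [[0,0,0],0],
    [[0,0,0],0],
    [[0,0,0],0],
    [[0,0,0],0],
    [[0,0,0],0],
  ],
)

```text
time: 13.5
tool_pos: [531.8, -108.3, 91.3]
tcp_rot: [-180.0, 0.0, 142.3]
ft_force: [-0.2, -0.1, 0.7]
finger_gap: -0.4
```

Emit:
drive_tool(
  moves=[
    [[0,0,0],0],
    [[0,0,0],0],
    [[0,0,0],0],
    [[0,0,0],0],
    [[0,0,0],0],
    [[0,0,0],0],
    [[0,0,0],0],
    [[0,0,0],0],
  ],
)

```text
time: 14.17
tool_pos: [531.8, -108.2, 91.3]
tcp_rot: [180.0, -0.0, 142.3]
ft_force: [0.1, 0.3, 0.3]
finger_gap: 0.2
```

Emit:
drive_tool(
  moves=[
    [[0,0,0],0],
    [[0,0,0],0],
    [[0,0,0],0],
    [[0,0,0],0],
    [[0,0,0],0],
    [[0,0,0],0],
    [[0,0,0],0],
    [[0,0,0],0],
  ],
)

```text
time: 14.83
tool_pos: [531.7, -108.3, 91.3]
tcp_rot: [-180.0, -0.0, 142.3]
ft_force: [-0.2, -0.6, 0.3]
finger_gap: 0.3
```

Emit:
drive_tool(
  moves=[
    [[0,0,0],0],
    [[0,0,0],0],
    [[0,0,0],0],
    [[0,0,0],0],
    [[0,0,0],0],
    [[0,0,0],0],
    [[0,0,0],0],
    [[0,0,0],0],
  ],
)

```text
time: 15.5
tool_pos: [531.8, -108.3, 91.3]
tcp_rot: [-180.0, 0.0, 142.3]
ft_force: [0.3, -0.6, -0.3]
finger_gap: 0.1
```

Emit:
drive_tool(
  moves=[
    [[0,0,0],0],
    [[0,0,0],0],
    [[0,0,0],0],
    [[0,0,0],0],
    [[0,0,0],0],
    [[0,0,0],0],
    [[0,0,0],0],
    [[0,0,0],0],
  ],
)

```text
time: 16.17
tool_pos: [531.8, -108.3, 91.3]
tcp_rot: [-180.0, -0.0, 142.3]
ft_force: [-0.1, -0.3, -0.4]
finger_gap: -0.2
```

```bash
cat > v.py <<'E'
from h import *
import sys
s=r.sense();t=s['tool_pos'];print(s['time'],t,s['tcp_rot'],s['ft_force'])
p=snap('scene',sys.argv[1]+'.png')
x0,y0=300,175
a=p['pixels'][y0:y0+60,x0:x0+70,::-1].astype(float)
a=np.clip(a*1.6,0,255).astype(np.uint8)
a=cv2.resize(a,None,fx=9,fy=9,interpolation=cv2.INTER_NEAREST)
def dot(P,c):
      q=(proj(p,P)[0]-[x0,y0]+.5)*9; cv2.circle(a,tuple(int(v) for v in q),3,c,-1)
dot([518.3,-97.9,87],(0,255,0)); dot([518.3,-97.9,61],(255,0,0)); dot([484.1,-142.4,63],(255,0,255))
cv2.imwrite('pics/'+sys.argv[1]+'c.png',a)
E
python3 v.py s10
```

```text
16.1667 [ 531.77007657 -108.26818797   91.2907126 ] [-1.79998395e+02 -3.10786329e-04  1.42287104e+02] [-0.1268934  -0.3170025  -0.35531057]
```

View pics/s10c.png

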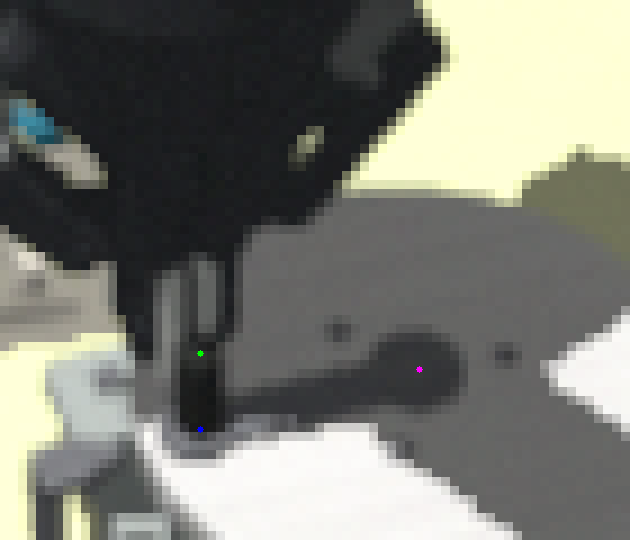

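Emit:
drive_tool(
  moves=[
    [[0,0,0],0],
    [[0,0,0],0],
    [[0,0,0],0],
    [[0,0,0],0],
    [[0,0,0],0],
    [[0,0,0],0],
    [[0,0,0],0],
    [[0,0,0],0],
  ],
)

```text
time: 16.88
tool_pos: [531.8, -108.3, 91.3]
tcp_rot: [-180.0, 0.0, 142.3]
ft_force: [-0.4, 1.2, -0.1]
finger_gap: -0.3
```

```bash
python3 v.py s11; python3 -c "
import cv2,numpy as np
a=cv2.imread('pics/s10.png').astype(int)[200:240,310:360];b=cv2.imread('pics/s11.png').astype(int)[200:240,310:360];print(abs(a-b).max(),abs(a-b).mean())"
```

```text
16.8833 [ 531.77093147 -108.26483176   91.28604402] [-1.79999012e+02  5.12194739e-04  1.42288229e+02] [-0.37572686  1.24557728 -0.06688108]
3 0.43183333333333335
```

Emit:
drive_tool(
  moves=[
    [[1,-0.8,0],0],
    [[3,-2.3,0],0],
    [[6,-4.6,0],0],
    [[9,-7,0],0],
    [[12,-9,0],0],
    [[12,-9,10],0],
    [[12,-9,30],0],
    [[12,-9,55],0],
  ],
)

```text
time: 17.6
tool_pos: [542.4, -116.9, 145.5]
tcp_rot: [-179.9, -0.2, 142.3]
ft_force: [0.2, 0.3, -0.1]
finger_gap: -0.2
```

Emit:
drive_tool(
  moves=[
    [[0,0,15],0],
    [[0,0,35],0],
    [[-5,15,45],0],
    [[-15,40,45],0],
    [[-25,75,45],0],
    [[-35,110,45],0],
    [[-50,145,45],0],
    [[-60,180,45],0],
  ],
)

```text
time: 18.27
tool_pos: [482.8, 64.0, 192.2]
tcp_rot: [180.0, 0.0, 142.2]
ft_force: [1.0, 0.2, -0.7]
finger_gap: 0.1
```

```bash
python3 - <<'E'
from h import *
s=r.sense();print(s['time'],s['tool_pos'],s['ft_force'])
for i in range(3):
    t=r.sense()['time'];p=snap('top','t12_%d.png'%i); print(t,pegang(p))
a=cv2.imread('pics/t12_0.png')[150:290,230:400]; cv2.imwrite('pics/t12c.png',cv2.resize(a,None,fx=4,fy=4))
E
python3 v.py s12
```

```text
18.2667 [482.78998518  64.00026273 192.15923456] [ 1.01090778  0.17966458 -0.66267094]
18.2667 (np.float64(52.44821587020614), np.float32(28.59375))
18.3167 (np.float64(52.421044759926446), np.float32(29.71875))
18.3667 (np.float64(52.43949002191567), np.float32(29.632812))
18.4167 [483.34114557  64.86757759 192.21401323] [1.79953292e+02 3.39235806e-02 1.42524342e+02] [-0.28129089  0.03458903  0.28612671]
```

View pics/t12c.png

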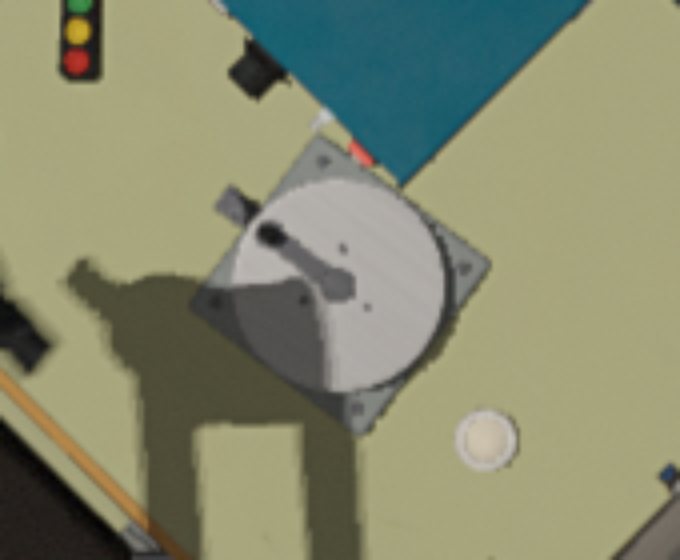

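View pics/s12c.png

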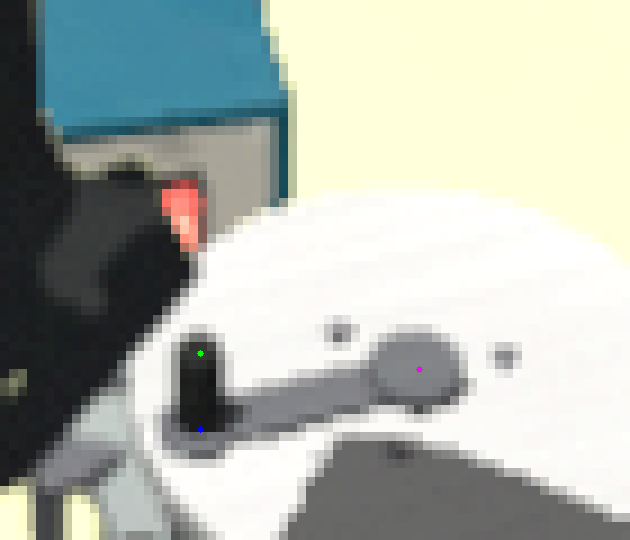

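Emit:
drive_tool(
  moves=[
    [[0,0,0],0],
    [[0,0,0],0],
    [[0,0,0],0],
    [[0,0,0],0],
    [[0,0,0],0],
    [[0,0,0],0],
    [[0,0,0],0],
    [[0,0,0],0],
  ],
)

```text
time: 19.13
tool_pos: [483.8, 62.6, 191.3]
tcp_rot: [-180.0, -0.0, 142.3]
ft_force: [-0.4, -0.5, -0.3]
finger_gap: -0.1
```

```bash
python3 - <<'E'
from h import *
p=snap('top','t13.png'); print(pegang(p))
a=cv2.imread('pics/top0.png').astype(int);b=cv2.imread('pics/t13.png').astype(int);d=abs(a-b).max(2)
for n,(x0,y0,x1,y1) in dict(plate_top=(305,180,325,190),plate_right=(340,205,355,225),pot=(340,250,362,270),tools=(405,170,470,235),left=(205,135,262,215)).items(): print(n,d[y0:y1,x0:x1].max(),d[y0:y1,x0:x1].mean().round(2))
print(r.sense()['time']); r.hand_in()
E
```

```text
(np.float64(52.422373039942165), np.float32(29.807291))
plate_top 5 1.8
plate_right 8 1.84
pot 4 1.42
tools 7 1.57
left 164 7.99
19.1833
the job is handed in; nothing more can be done
```

```bash
python3 - <<'E'
import cv2
a=cv2.imread('pics/t13.png')[120:270,180:370];cv2.imwrite('pics/t13c.png',cv2.resize(a,None,fx=4,fy=4))
E
```

```text
(no output)
```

View pics/t13c.png

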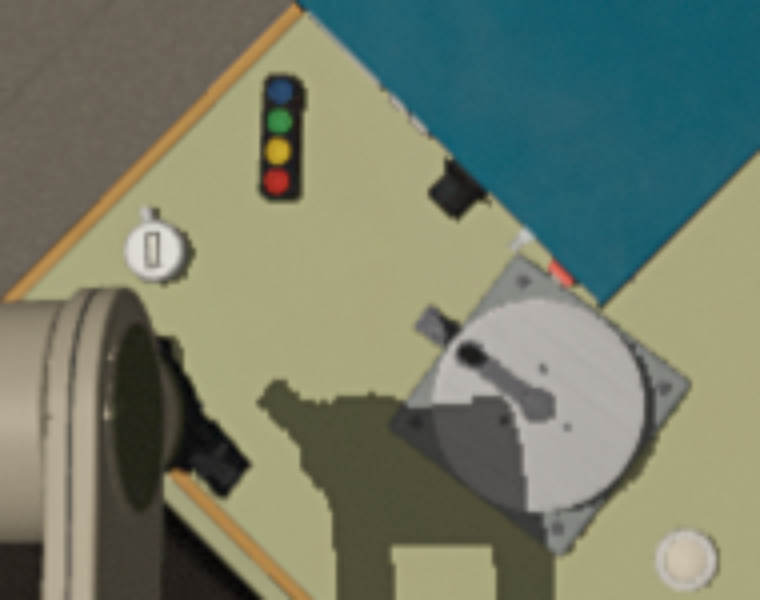

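I flicked the wheel clockwise with the closed fingertips against the peg, lifted clear, and later stopped it at the pointer with a still fingertip. The job was handed in at 19.2 s.

- **Spin:** the wheel turned untouched at 3.0 rad/s just after the flick and 2.0 rad/s at 9.9 s. It therefore stayed above one turn in three seconds (2.09 rad/s) for roughly 4.5 s.
- **Brake:** I set the fingertip just past the pointer, and the peg came to rest against it at about 13.8 s, at an estimated 1.3 rad/s. The forces read at the end of each move stayed under about 2 N, which is noise level. I held the finger there for about 3 s, backed off sideways, then lifted and left.
- **Final position:** with the hand away, the top view put the peg at 52.4° in four pictures over 0.9 s. The pointer was measured at 52.4° from the plate edges, bolts and post. The scene view agreed to about 1 mm.
- **Surroundings:** the stand, pot and the tools on the right matched the first picture. The image comparison on the left failed, because the arm itself covers part of that area. In the last view the hand counter and oil block look untouched, but the pickup valve was hidden under the arm and could not be rechecked. No move took the fingers below about 69 mm, and the valve is 32 mm tall.
- **Disagreements:** the pointer tip alone read 53.2° in the scene view. The fingertip looked up to 7 mm off its nominal place in the pictures, but the stop landed where the nominal size predicted.

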